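# Wipe the chocolate chips off the tin into the open tub

## Robot

A 7-joint arm with a two-finger parallel gripper is mounted at the origin on a cart in front of the work surface, level with it; the furniture and walls round the work are solid. World frame = base frame: x ahead of the robot, y to its left, z up, the work surface at z = 0. Lengths are in m, angles in rad, forces in N, time in s.
With the tool pointing down it reaches from about 0.4 to 0.85 m from the base axis. Payload 6.9 kg.
Tool frame: the origin (TCP) lies at the very end of the fingers, on their centre line; the grasp point (between the pads) lies 19 mm behind it; z points along the fingers, y is the line along which they close (so a half turn about z gives the same grasp; the last joint's range is limited). The gripper opens to 85 mm and grips with 20 to 120 N. Pads are 22 mm wide; open, the fingers measure 114 mm over their backs; the gripper's body (76 mm by 85 mm) begins 54 mm behind the grasp point. The pads swing forward as they close: fully open they stand 13 mm farther back than shut.
Start: joints at [0.105, 0.507, -0.238, 1.5, 0.126, 1.149, -0.155], TCP at [0.625, -0, 0.231] pointing down, gripper open.
Joint ranges: [-3.08, 3.08], [-0.24, 2.05], [-1.43, 1.35], [0, 2.5], [-1.52, 4.66], [0.17, 1.96], [-2.89, 2.89]. Speed limits (rad/s): [2.39, 2.39, 3.14, 3.14, 3.14, 3.14, 3.14].

## Interface

Orientations are given as a 3x3 rotation matrix whose columns are the frame's x, y, z axes.
In Python, from bench import arm, optics gives the robot as it stands.
- The arm moves only by the tool apply_moves, never from a script. Its argument "plan" is a list of rows, each an object with "linear": the shift along the tool's x, y, z in mm, a list of three; "turn": the turn, a rotation vector about the tool's x, y, z in rad, a list of three; "hand": the opening, from 0 (shut) to 1 (fully open). A call has exactly 10 rows; each row shifts and turns the commanded pose from where the row before left it, along the tool's axes as they then stand; what a row does not reach is not made up. A row lasts 1/8 s, in which the tool goes at most 62.5 mm and 10.7 degrees, less where a joint would pass 70% of its speed; a pose out of reach is approached as far as the arm can. A call with a gripper value outside its range is refused whole. The fingers move at their own pace and stop on an object; the grip force is fixed at half the most. Time passes only in rows, so rows that do not move let the fingers close, or fill a call up. It gives the time, the measured TCP pose, the force, the opening and the grip force at its end, in the units of the state.
- arm.sense(): the state, without advancing time (a new reading comes with each control period).
- optics.camera(name): name is "scene" or "side" or "wrist"; returns a dict with "img" (384x512x3 uint8, red, green, blue), "fx", "fy", "cx", "cy" (pixels), "xyz" and "attitude" of the camera in the world; the wrist camera has in their place "tool_from_camera" (4x4, takes a point from camera to tool coordinates, whose origin is the TCP and whose axes are the flange's). Camera axes: x right, y down, z forward; pixel columns grow to the right and rows downward; lengths in m; the calibration is good to about 2 mm. A picture is of the moment at which its call begins: read the wrist's pose just before it. There is no depth.
- arm.finish_job(): hands the job in; it is judged then, once.
The state is a dict: "time": time; "joint_positions": joint angles; "dq": joint speeds; "joint_efforts": joint torques, N m; "tcp_pos": TCP position; "eef_rot": TCP orientation; "contact_force": force on the tool from outside, world axes, zero at the start; "ft_torque": the same for the moment, N m; "width": opening from 0.0 (shut) to 1.0 (fully open); "finger_force": force on a finger pad.
Only numpy, scipy, OpenCV 4.12 (cv2) and the standard library are available. Lean on these libraries where they do the work, as an engineer would, in place of code of your own. Each camera call takes 0.05 s, during which the arm holds its last target. There are 200 camera calls.

## Task

Two chocolate chips are left on top of the dark red biscuit tin. Take the scraper block with the wooden grip, wipe both chips along the tin and over its end into the open clear tub that stands there, and then stand the scraper upright on top of the tin and let go of it. Push the chips with the scraper only, never with the gripper, and leave the tub standing where it is.

Things in the scene. Friction and masses are not known exactly. Their poses are not given: they have to be found in the camera images.
- scraper: Scraper block standing on its black sole on the table, to the right of the tin. Sole 28 x 130 mm, 16 mm high; steel plate 32 x 126 mm up to 24 mm; wooden grip 26 mm thick (along x), 96 mm long (along y), up to the top at 74 mm. About 0.18 kg. Origin: centre of the underside; z up, x across its thin side (grip across and wipe along x, either face leading), y along its length.
- tub: Open clear food tub, 104 (x) x 156 (y) x 51 mm high, loose on the table, reddish-brown solid filling up to 28 mm, mouth 84 x 126 mm. Origin: centre of the underside; z up. It stands 5 mm from the tin's left end, parallel to it: its x axis lies along the tin's long centre line and points away from the tin, so the tin's end edge is 57 mm and the tin's centre 169 mm behind its origin (-x).
- chip_a: Dark chocolate chip, loose angular slab about 30 x 26 x 10 mm, 12 g; origin: centre of its underside. It lies on the tin within 70 mm of the tin's centre along its length and 32 mm of its long centre line. The tin: dark red, closed, immovable, 224 long x 174 wide x 70 mm high, its flat level top 70 mm above the table.
- chip_b: Second dark chocolate chip, same size and mass, farther from the tub, lying on the tin within the same limits; the two centres are at least 40 mm apart along the tin. Origin: centre of its underside.

How it is judged:
On the way:
1. the scraper is held by the fingers at the height of the tin's top, while both chips still lie on the tin (contact force between the fingers and scraper above 1 N and height (world z) of scraper between 0.06 and 0.11 m and horizontal distance between scraper and tub below 0.34 m and height (world z) of each of chip_a, chip_b above 0.062 m), for 0.1 s.
At the end, for the whole second after the job is handed in: Both chips lie at rest inside the open tub (below its rim), the tub stands upright within 30 mm of where it stood, and the scraper stands released and at rest on top of the tin, upright within 10 degrees (x of chip_a in the frame of tub between -0.05 and 0.05 m and y of chip_a in the frame of tub between -0.075 and 0.075 m and z of chip_a in the frame of tub between 0.015 and 0.055 m and x of chip_b in the frame of tub between -0.05 and 0.05 m and y of chip_b in the frame of tub between -0.075 and 0.075 m and z of chip_b in the frame of tub between 0.015 and 0.055 m and height (world z) of scraper between 0.06 and 0.085 m and angle between each of scraper, tub's own z axis and vertical below 0.17 rad and horizontal distance between scraper and tub below 0.32 m and linear speed of scraper below 0.02 m/s and linear speed of each of chip_a, chip_b below 0.03 m/s and distance of tub from where it was at the start of the episode below 0.03 m); the robot touches nothing.
It fails at once if the gripper or arm touches a chip (contact force between any of the fingers, the arm and chip_a above 0.3 N or contact force between any of the fingers, the arm and chip_b above 0.3 N).
It fails at once if the tub is knocked over (angle between tub's own z axis and vertical above 0.5 rad).
It also fails if it takes over 48 s, if anything falls off the work surface, if the arm or the gripper's body presses on something with over 40 N, if the wrist force passes 120 N, or if a joint passes its speed limit or range.

## Working session

There is one attempt and no reset: what is moved stays moved. The work goes in short steps, Python scripts to look and compute and a tool call to move; the robot and the scene stay as the last step left them, time stands still between calls to the robot, and variables do not carry over. Pictures are saved under pics/ and viewed, at most 10 in all, crops included, and the job is handed in when it is done.

Besides the shell and the picture viewer there is one more tool, called after "Emit:" as a command line: name --argument value ..., lists and objects as JSON in quotes. apply_moves: Moves the arm, as the interface text tells. Its arguments: {"type":"object","properties":{"plan":{"type":"array"}},"required":["plan"]}

```bash
mkdir -p pics; cat > h.py <<'E'
import numpy as np, cv2
from bench import arm, optics
def snap(n,f):
    s=arm.sense(); c=optics.camera(n); cv2.imwrite('pics/'+f,c['img'][:,:,::-1])
    if 'xyz' in c: R=np.array(c['attitude']);p=np.array(c['xyz'])
    else:
        T=np.array(c['tool_from_camera']);Rt=np.array(s['eef_rot']);R=Rt@T[:3,:3];p=Rt@T[:3,3]+np.array(s['tcp_pos'])
    np.savez('pics/'+f+'.npz',R=R,p=p,k=[c['fx'],c['fy'],c['cx'],c['cy']]); return s
def ray(f,uv,z):
    d=np.load('pics/'+f+'.npz');fx,fy,cx,cy=d['k'];out=[]
    v=d['R']@np.array([(uv[0]-cx)/fx,(uv[1]-cy)/fy,1]);return d['p']+v*(z-d['p'][2])/v[2]
def proj(f,P):
    d=np.load('pics/'+f+'.npz');fx,fy,cx,cy=d['k'];q=(np.atleast_2d(P)-d['p'])@d['R'];return np.c_[q[:,0]/q[:,2]*fx+cx,q[:,1]/q[:,2]*fy+cy]
E
python3 - <<'E'
from h import *
np.set_printoptions(precision=4,suppress=True)
for n in('scene','side','wrist'): s=snap(n,n+'0.png'); print(np.load('pics/'+n+'0.png.npz')['p'],np.load('pics/'+n+'0.png.npz')['R'].tolist())
print(s)
E
```

```text
[-0.2372  0.572   1.1085] [[-0.4971785018898926, -0.6550909399506285, 0.5689195001519318], [-0.8675912801373474, 0.36783869386464685, -0.3346342270682863], [0.009945244499801399, -0.6599625411268073, -0.751232677950904]]
[0.3341 1.053  0.8126] [[-0.9780677486680289, -0.13391525042006103, 0.1595311402842278], [-0.20797860175752564, 0.5862391240644443, -0.7829869670863863], [0.011330499831789796, -0.7989933636276871, -0.6012330867912016]]
[0.6247 0.0714 0.3723] [[0.9999990955432209, 0.0010586004330784265, -0.0008296251334139385], [0.0007773571737860337, -0.9582937151644109, -0.28578409891422263], [-0.0010975557221706402, 0.28578319551980813, -0.9582936713398048]]
{'time': 0.1, 'joint_positions': array([ 0.1055,  0.5083, -0.2376,  1.501 ,  0.1257,  1.1489, -0.1548]), 'dq': array([-0.0008, -0.0014, -0.    , -0.0027,  0.0018,  0.0011,  0.0006]), 'joint_efforts': array([ -0.0046, -62.1826,  -2.1947, -25.0204,   0.0125,   0.0077,
        -0.    ]), 'tcp_pos': array([ 0.6246, -0.0001,  0.2305]), 'eef_rot': array([[-0.    ,  1.    , -0.0016],
       [ 1.    ,  0.    , -0.    ],
       [-0.    , -0.0016, -1.    ]]), 'contact_force': array([ 0.3638, -0.6022,  0.6406]), 'ft_torque': array([ 0.0014, -0.0103,  0.0232]), 'finger_force': 0.0, 'width': 0.9978749752721976}
```

View pics/scene0.png

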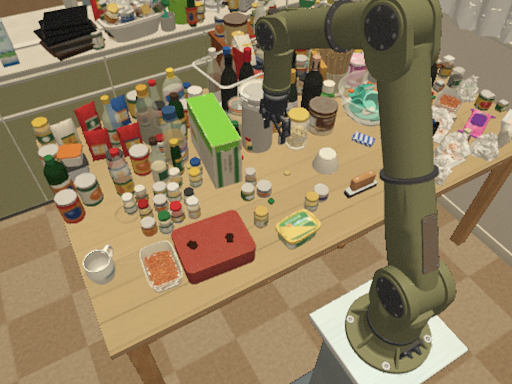

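View pics/wrist0.png

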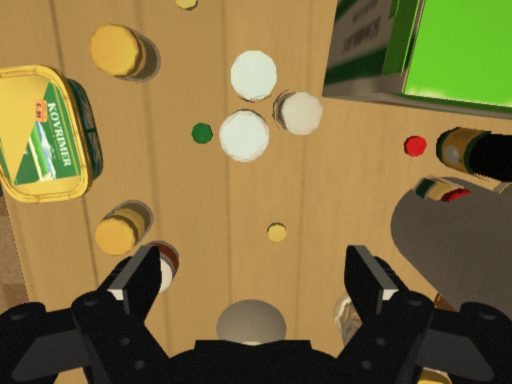

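The scene view shows the tin near (213,245), the chips near (193,244) and (229,237), the tub near (161,266) and the scraper near (361,183). I'll enlarge both regions, and the side view too.

```bash
python3 - <<'E'
from h import *
im=cv2.imread('pics/scene0.png')
a=cv2.resize(im[205:295,130:265],None,fx=5.9,fy=5.9,interpolation=cv2.INTER_CUBIC); cv2.imwrite('pics/c1.png',a)
b=cv2.resize(im[160:210,330:400],None,fx=8,fy=8,interpolation=cv2.INTER_CUBIC); cv2.imwrite('pics/c2.png',b)
for uv,z in [((213,240),.07),((193,244),.07),((229,237),.07),((161,266),.0),((361,188),0)]: print(uv,ray('scene0.png',uv,z).round(3))
E
```

```text
(213, 240) [0.468 0.304 0.07 ]
(193, 244) [0.485 0.363 0.07 ]
(229, 237) [0.454 0.256 0.07 ]
(161, 266) [0.506 0.469 0.   ]
(361, 188) [ 0.461 -0.285  0.   ]
```

View pics/c1.png

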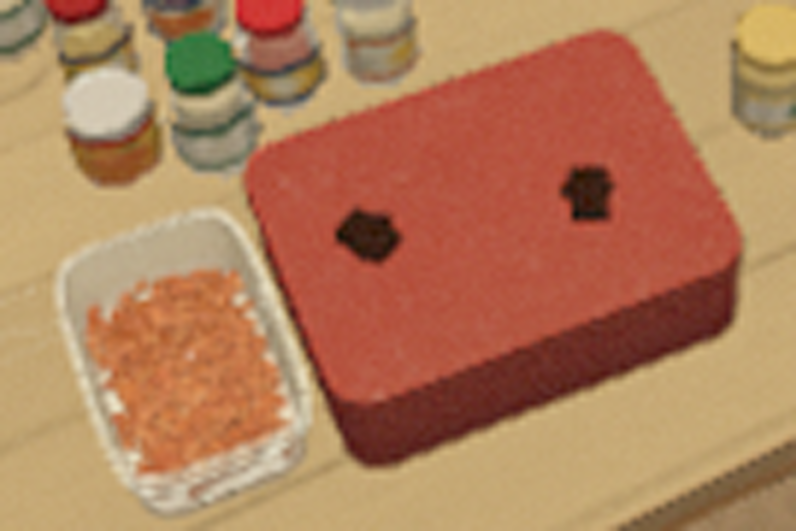

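View pics/c2.png

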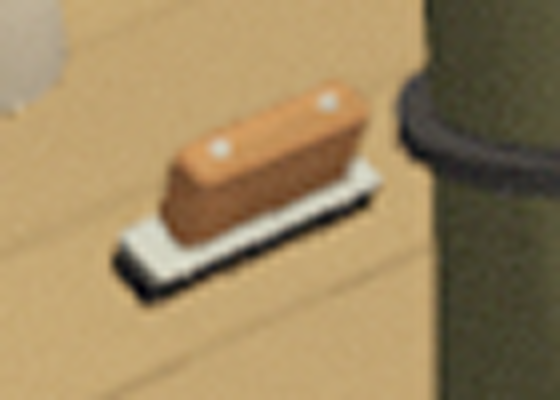

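The crops show the chips at crop pixels (368,236) and (588,193). The grip's two top studs are at (219,149) and (328,101). I'll fit the tin top and the scraper from these.

```bash
python3 - <<'E'
from h import *
im=cv2.imread('pics/scene0.png').astype(int)
f='scene0.png'
B,G,R=im[...,0],im[...,1],im[...,2]
m=((R>140)&(G<115)&(B<100)&(R-G>70)).astype(np.uint8)
m[:, :170]=0;m[:,262:]=0;m[:208]=0;m[285:]=0
m=cv2.morphologyEx(m,cv2.MORPH_CLOSE,np.ones((9,9)))
n,l,st,c=cv2.connectedComponentsWithStats(m);k=1+st[1:,4].argmax();m=(l==k).astype(np.uint8)
cn=max(cv2.findContours(m,0,cv2.CHAIN_APPROX_NONE)[0],key=len)[:,0]
P=np.array([ray(f,u,.07)[:2] for u in cn]);r=cv2.minAreaRect((P*1000).astype(np.float32));print('tin',r)
print(cv2.boxPoints(r))
dk=((im.sum(2)<150)&(m>0)).astype(np.uint8)
n,l,st,c=cv2.connectedComponentsWithStats(dk)
for i in range(1,n): print('chip',st[i,4],c[i],ray(f,c[i],.076).round(4))
A=[ray(f,(330+u/8-.5,160+v/8-.5),.074) for u,v in((219,149),(328,101))]
print('studs',A,'mid',(A[0]+A[1])/2,np.linalg.norm(A[0]-A[1]),np.degrees(np.arctan2(*(A[0]-A[1])[1::-1])))
C=[ray(f,(330+u/8-.5,160+v/8-.5),0) for u,v in((152,304),(372,205))]
print(C)
E
```

```text
tin ((472.5863037109375, 328.53271484375), (269.8218078613281, 173.67079162597656), 85.15463256835938)
[[374.6657  201.43866]
 [547.7159  186.76923]
 [570.5069  455.62677]
 [397.45673 470.2962 ]]
chip 49 [229.30612245 237.42857143] [0.4485 0.2581 0.076 ]
chip 56 [191.94642857 244.58928571] [0.4801 0.3681 0.076 ]
chip 1 [184. 269.] [0.4132 0.4228 0.076 ]
studs [array([ 0.4576854, -0.2450186,  0.074    ]), array([ 0.45735915, -0.30577015,  0.074     ])] mid [ 0.45752228 -0.27539438  0.074     ] 0.06075243261861101 89.69232017951646
[array([ 0.44616324, -0.2159073 ,  0.        ]), array([ 0.44483533, -0.34201314,  0.        ])]
```

Emit:
apply_moves --plan '[{"linear":[-20,-12,3],"turn":[0,0,0],"hand":1},{"linear":[-35,-21,5],"turn":[0,0,0],"hand":1},{"linear":[-35,-21,5],"turn":[0,0,0],"hand":1},{"linear":[-35,-21,5],"turn":[0,0,0],"hand":1},{"linear":[-35,-21,5],"turn":[0,0,0],"hand":1},{"linear":[-35,-21,5],"turn":[0,0,0],"hand":1},{"linear":[-35,-21,5],"turn":[0,0,0],"hand":1},{"linear":[-32,-20,5],"turn":[0,0,0],"hand":1},{"linear":[-15,-9,2],"turn":[0,0,0],"hand":1},{"linear":[0,0,0],"turn":[0,0,0],"hand":1}]'

```text
time: 1.4
tcp_pos: [0.457, -0.278, 0.1912]
eef_rot: [[0.003, 1.0, -0.0], [1.0, -0.003, -0.0], [-0.0, -0.0, -1.0]]
contact_force: [-0.4, -0.3, 0.4]
width: 0.999
finger_force: 0.0
```

```bash
python3 - <<'E'
from h import *
s=snap('wrist','w1.png');print(s['time'],s['tcp_pos'],s['eef_rot'],s['joint_positions'])
E
```

```text
1.4 [ 0.45696535 -0.27804503  0.1911966 ] [[ 2.80837315e-03  9.99995950e-01 -4.61285646e-04]
 [ 9.99996056e-01 -2.80839098e-03 -3.80254812e-05]
 [-3.93207976e-05 -4.61177036e-04 -9.99999893e-01]] [ 0.63739324  0.40556331 -0.1965278   1.79822733  0.09532626  0.94735838
  0.39784256]
```

View pics/w1.png

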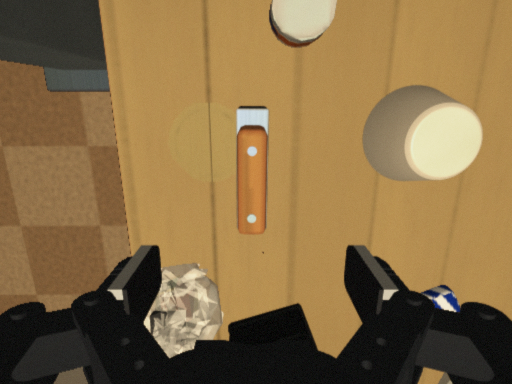

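The wrist view shows the grip, with its studs at (252,151) and (251.5,219).

```bash
python3 - <<'E'
from h import *
a,b=ray('w1.png',(252,151),.074),ray('w1.png',(251.5,218.5),.074);print(a,b,(a+b)/2)
E
```

```text
[ 0.45672151 -0.24793325  0.074     ] [ 0.45613074 -0.30806368  0.074     ] [ 0.45642613 -0.27799846  0.074     ]
```

Emit:
apply_moves --plan '[{"linear":[0,0,15],"turn":[0,0,0],"hand":1},{"linear":[0,0,35],"turn":[0,0,0],"hand":1},{"linear":[0,0,35],"turn":[0,0,0],"hand":1},{"linear":[0,0,35],"turn":[0,0,0],"hand":1},{"linear":[0,0,25],"turn":[0,0,0],"hand":1},{"linear":[0,0,10],"turn":[0,0,0],"hand":1},{"linear":[0,0,0],"turn":[0,0,0],"hand":0.5},{"linear":[0,0,0],"turn":[0,0,0],"hand":0},{"linear":[0,0,0],"turn":[0,0,0],"hand":0},{"linear":[0,0,0],"turn":[0,0,0],"hand":0}]'

```text
time: 2.7
tcp_pos: [0.4582, -0.2772, 0.0369]
eef_rot: [[0.0, 1.0, 0.001], [1.0, -0.0, -0.001], [-0.001, 0.001, -1.0]]
contact_force: [0.0, -0.1, 2.3]
width: 0.294
finger_force: 63.2
```

```bash
python3 - <<'E'
from h import *
s=arm.sense();print(s['time'],s['tcp_pos'],s['width'],s['finger_force'],s['contact_force'])
E
```

```text
2.7 [ 0.45821557 -0.2772414   0.03687628] 0.29388184834951186 63.21716666221619 [ 0.02602129 -0.07810464  2.26042626]
```

Emit:
apply_moves --plan '[{"linear":[0,0,-15],"turn":[0,0,0],"hand":0},{"linear":[0,0,-35],"turn":[0,0,0],"hand":0},{"linear":[0,0,-45],"turn":[0,0,0],"hand":0},{"linear":[0,0,-45],"turn":[0,0,0],"hand":0},{"linear":[15,0,-40],"turn":[0,0,0],"hand":0},{"linear":[30,0,-20],"turn":[0,0,0],"hand":0},{"linear":[45,1,0],"turn":[0,0,0],"hand":0},{"linear":[45,1,0],"turn":[0,0,0],"hand":0},{"linear":[45,1,0],"turn":[0,0,0],"hand":0},{"linear":[45,1,0],"turn":[0,0,0],"hand":0}]'

```text
time: 3.95
tcp_pos: [0.4616, -0.0506, 0.2374]
eef_rot: [[0.0, 1.0, 0.001], [1.0, -0.0, -0.0], [-0.0, 0.001, -1.0]]
contact_force: [1.5, -0.3, -1.1]
width: 0.299
finger_force: 62.7
```

Emit:
apply_moves --plan '[{"linear":[45,0,0],"turn":[0,0,0],"hand":0},{"linear":[45,1,0],"turn":[0,0,0],"hand":0},{"linear":[45,0,0],"turn":[0,0,0],"hand":0},{"linear":[45,0,0],"turn":[0,0,0],"hand":0},{"linear":[45,0,0],"turn":[0,0,0],"hand":0},{"linear":[30,0,0],"turn":[0,0,0],"hand":0},{"linear":[14,0,0],"turn":[0,0,-0.1],"hand":0},{"linear":[0,0,0],"turn":[0,0,-0.16],"hand":0},{"linear":[0,0,0],"turn":[0,0,-0.16],"hand":0},{"linear":[0,0,0],"turn":[0,0,-0.16],"hand":0}]'

```text
time: 5.2
tcp_pos: [0.4627, 0.2168, 0.2373]
eef_rot: [[-0.552, 0.834, 0.001], [0.834, 0.552, -0.0], [-0.001, 0.0, -1.0]]
contact_force: [-0.6, 0.4, -1.2]
width: 0.294
finger_force: 62.6
```

Emit:
apply_moves --plan '[{"linear":[0,0,0],"turn":[0,0,-0.16],"hand":0},{"linear":[0,0,0],"turn":[0,0,-0.16],"hand":0},{"linear":[0,0,0],"turn":[0,0,-0.16],"hand":0},{"linear":[0,0,0],"turn":[0,0,-0.16],"hand":0},{"linear":[0,0,0],"turn":[0,0,-0.16],"hand":0},{"linear":[0,0,0],"turn":[0,0,-0.106],"hand":0},{"linear":[0,0,0],"turn":[0,0,0],"hand":0},{"linear":[0,0,0],"turn":[0,0,0],"hand":0},{"linear":[0,0,0],"turn":[0,0,0],"hand":0},{"linear":[0,0,0],"turn":[0,0,0],"hand":0}]'

```text
time: 6.45
tcp_pos: [0.4629, 0.217, 0.2364]
eef_rot: [[-0.996, 0.085, 0.0], [0.085, 0.996, -0.0], [-0.0, -0.0, -1.0]]
contact_force: [-1.0, 0.2, -1.6]
width: 0.301
finger_force: 62.6
```

```bash
python3 - <<'E'
from h import *
s=snap('wrist','w2.png');print(s['time'],s['tcp_pos'],s['eef_rot'],s['joint_positions'],s['finger_force'])
snap('scene','s2.png')
E
```

```text
6.45 [0.46294746 0.21702106 0.23635182] [[-9.96358031e-01  8.52682278e-02  6.20794997e-05]
 [ 8.52682215e-02  9.96358029e-01 -9.67557736e-05]
 [-7.01036013e-05 -9.11099835e-05 -9.99999993e-01]] [ 0.04752433  0.39257853 -0.7623528   1.78231921  0.30309137  1.08776391
  0.66575725] 62.6285719871521
```

View pics/w2.png

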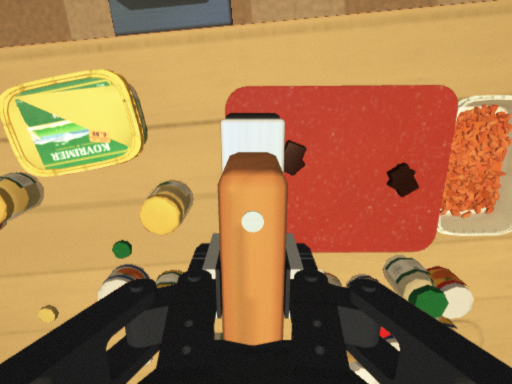

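The wrist view shows the tin's top edge running from (226,86) to (458,86) and its bottom right corner near (437,250). Chip a is at (403,180), and chip b is at about (293,157), partly hidden by the scraper.

```bash
python3 - <<'E'
from h import *
d=np.array([.0845,.9964]);n=np.array([.9964,-.0845])
for nm,uv,z in [('Ledge',(226,105),.07),('top',(340,86),.07),('R up',(458,105),.07),('R mid',(447,170),.07),('R lo',(438,235),.07),('bottom',(380,250),.07),('a',(403,180),.075),('a right',(418,181),.075),('b',(290,157),.075),('b right',(306,155),.075),('b lo',(293,174),.075),('tub inner L',(457,150),.051)]:
    p=ray('w2.png',uv,z)[:2]; q=p-[.4707,.3057]; print(nm,(p*1000).round(1),'along %.1f lat %.1f'%(q@d*1000,q@n*1000))
s=arm.sense();R=s['eef_rot'];print(proj('w2.png',[[*(np.array([.4707,.3057])-d*.089),.07],[*(np.array([.4707,.3057])-d*(.089-.016)),.07]]))
E
```

```text
Ledge [393.8 196.5] along -115.3 lat -67.4
top [385.8 304.5] along -8.4 lat -84.5
R up [412.4 416. ] along 105.0 lat -67.4
R mid [475.3 411.4] along 105.7 lat -4.4
R lo [546.5 408.4] along 108.8 lat 66.9
bottom [559.2 347. ] along 48.7 lat 84.7
a [480.6 365.5] along 60.4 lat 4.8
a right [482.9 380.5] along 75.6 lat 5.8
b [447.8 254. ] along -53.4 lat -18.4
b right [447.2 269.7] along -37.9 lat -20.4
b lo [465.1 256.1] along -49.9 lat -1.4
tub inner L [459.7 431.6] along 124.5 lat -21.6
[[253.64951132 174.17226156]
 [269.46423996 174.17543997]]
```

Emit:
apply_moves --plan '[{"linear":[0,-4,15],"turn":[0,0,0],"hand":0},{"linear":[0,0,30],"turn":[0,0,0],"hand":0},{"linear":[0,0,30],"turn":[0,0,0],"hand":0},{"linear":[0,0,25],"turn":[0,0,0],"hand":0},{"linear":[0,0,15],"turn":[0,0,0],"hand":0},{"linear":[0,0,8],"turn":[0,0,0],"hand":0},{"linear":[0,0,4],"turn":[0,0,0],"hand":0},{"linear":[0,0,1],"turn":[0,0,0],"hand":0},{"linear":[0,0,0],"turn":[0,0,0],"hand":0},{"linear":[0,0,0],"turn":[0,0,0],"hand":0}]'

```text
time: 7.8
tcp_pos: [0.4629, 0.2131, 0.1087]
eef_rot: [[-0.996, 0.085, 0.001], [0.085, 0.996, 0.0], [-0.001, 0.0, -1.0]]
contact_force: [-0.2, -0.9, -0.3]
width: 0.297
finger_force: 62.6
```

```bash
python3 - <<'E'
from h import *
s=snap('wrist','w3.png');print(s['time'],s['tcp_pos'],s['contact_force'],s['finger_force']); snap('side','d3.png')
w=cv2.imread('pics/w3.png');i=cv2.imread('pics/d3.png')
f='d3.png';u,v=proj(f,[[.4707,.3057,.09]])[0].astype(int);print(u,v)
c=i[max(v-50,0):v+50,max(u-65,0):u+65];c=cv2.resize(c,None,fx=3.84,fy=3.84,interpolation=cv2.INTER_CUBIC)
x=np.zeros((600,800,3),np.uint8);x[:270,:360]=cv2.resize(w,(360,270));c=cv2.resize(c,None,fx=1.0,fy=1.0);c=c[:330] if False else c
h=min(c.shape[0],600);x[:h,365:365+min(c.shape[1],435)]=c[:h,:435];cv2.imwrite('pics/m3.png',x)
E
```

```text
7.8 [0.46290738 0.2130856  0.10871891] [-0.22306462 -0.8510556  -0.28346208] 62.63741970062256
259 232
```

View pics/m3.png

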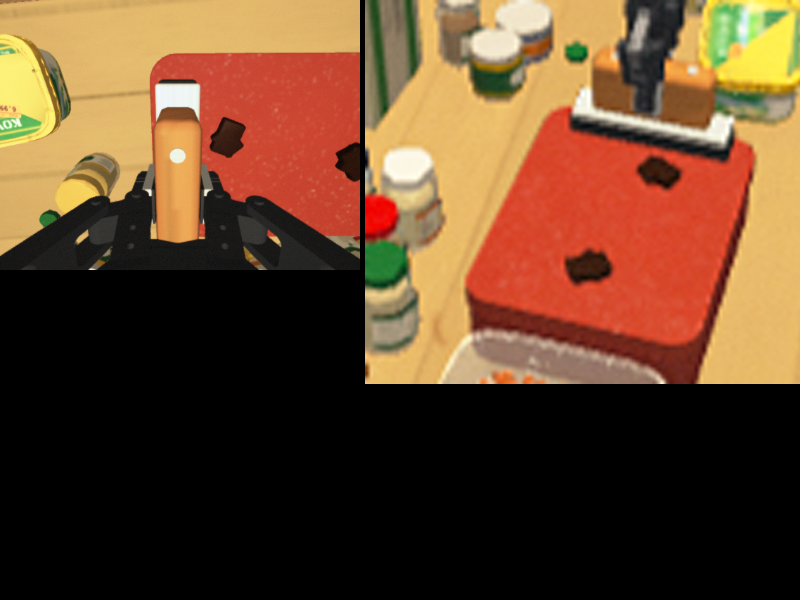

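Chip b stands just clear ahead of the sole and chip a lies nearer the tub. Next is the wipe.

Emit:
apply_moves --plan '[{"linear":[0,8,0.7],"turn":[0,0,0],"hand":0},{"linear":[0,16,0],"turn":[0,0,0],"hand":0},{"linear":[0,20,0],"turn":[0,0,0],"hand":0},{"linear":[0,22,0],"turn":[0,0,0],"hand":0},{"linear":[0,22,0],"turn":[0,0,0],"hand":0},{"linear":[0,22,0],"turn":[0,0,0],"hand":0},{"linear":[0,22,0],"turn":[0,0,0],"hand":0},{"linear":[0,22,0],"turn":[0,0,0],"hand":0},{"linear":[0,22,0],"turn":[0,0,0],"hand":0},{"linear":[0,22,0],"turn":[0,0,0],"hand":0}]'

```text
time: 9.15
tcp_pos: [0.4788, 0.4125, 0.1074]
eef_rot: [[-0.996, 0.084, -0.0], [0.084, 0.996, 0.001], [0.0, 0.001, -1.0]]
contact_force: [-0.6, 0.4, -2.2]
width: 0.298
finger_force: 62.7
```

Emit:
apply_moves --plan '[{"linear":[0,20,0],"turn":[0,0,0],"hand":0},{"linear":[0,10,0],"turn":[0,0,0],"hand":0},{"linear":[0,0,0],"turn":[0,0,0],"hand":0},{"linear":[0,0,0],"turn":[0,0,0],"hand":0},{"linear":[0,0,-15],"turn":[0,0,0],"hand":0},{"linear":[0,0,-25],"turn":[0,0,0],"hand":0},{"linear":[0,-20,0],"turn":[0,0,0],"hand":0},{"linear":[0,-40,0],"turn":[0,0,0],"hand":0},{"linear":[0,-45,0],"turn":[0,0,0],"hand":0},{"linear":[0,-45,0],"turn":[0,0,0],"hand":0}]'

```text
time: 10.4
tcp_pos: [0.4694, 0.289, 0.1488]
eef_rot: [[-0.996, 0.085, 0.002], [0.085, 0.996, 0.0], [-0.002, 0.0, -1.0]]
contact_force: [0.8, -0.3, -0.8]
width: 0.296
finger_force: 62.7
```

```bash
python3 - <<'E'
from h import *
s=snap('wrist','w4.png');print(s['time'],s['tcp_pos'],s['contact_force'],s['finger_force']); snap('side','d4.png');snap('scene','s4.png')
w=cv2.imread('pics/w4.png');i=cv2.imread('pics/d4.png')
f='d4.png';u,v=proj(f,[[.475,.37,.09]])[0].astype(int)
c=cv2.resize(i[v-50:v+70,max(u-75,0):u+75],None,fx=2.9,fy=2.9,interpolation=cv2.INTER_CUBIC)
g=cv2.imread('pics/s4.png')[205:295,130:265];g=cv2.resize(g,None,fx=2.6,fy=2.6,interpolation=cv2.INTER_CUBIC)
x=np.zeros((600,800,3),np.uint8);x[:270,:360]=cv2.resize(w,(360,270));x[:c.shape[0],365:365+c.shape[1]]=c[:,:435];x[275:275+g.shape[0],:g.shape[1]]=g;cv2.imwrite('pics/m4.png',x)
E
```

```text
10.4 [0.46944909 0.28903671 0.14878808] [ 0.75334984 -0.29449505 -0.8369634 ] 62.66276478767395
```

View pics/m4.png

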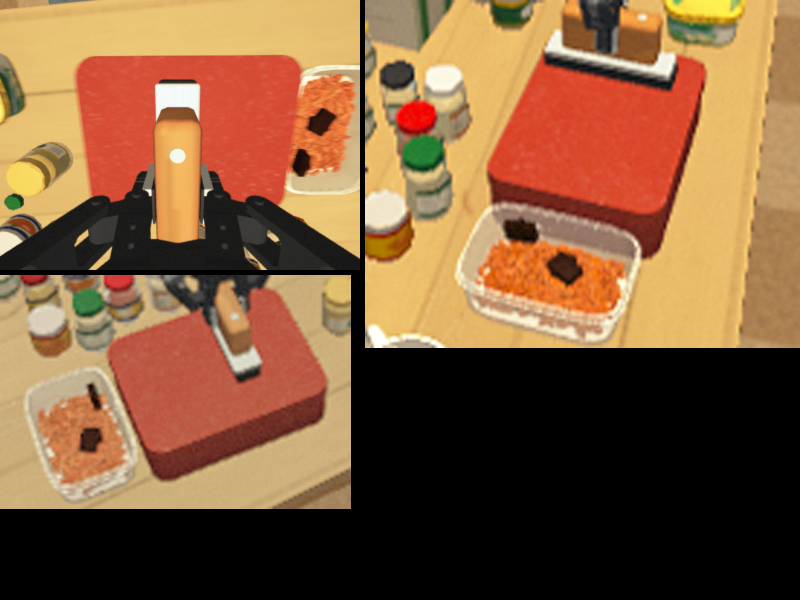

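Both chips are in the tub: one lies flat on the filling and the other leans on the tin-side wall below the rim. Now I'll set the scraper down.

Emit:
apply_moves --plan '[{"linear":[0,0,0],"turn":[0,0,0],"hand":0},{"linear":[0,0,15],"turn":[0,0,0],"hand":0},{"linear":[0,0,15],"turn":[0,0,0],"hand":0},{"linear":[0,0,7],"turn":[0,0,0],"hand":0},{"linear":[0,0,3],"turn":[0,0,0],"hand":0},{"linear":[0,0,1],"turn":[0,0,0],"hand":0},{"linear":[0,0,0.5],"turn":[0,0,0],"hand":0},{"linear":[0,0,0.3],"turn":[0,0,0],"hand":0},{"linear":[0,0,0],"turn":[0,0,0],"hand":0},{"linear":[0,0,0],"turn":[0,0,0],"hand":0}]'

```text
time: 11.8
tcp_pos: [0.4694, 0.291, 0.1064]
eef_rot: [[-0.996, 0.085, 0.001], [0.085, 0.996, 0.0], [-0.001, 0.0, -1.0]]
contact_force: [-2.5, -0.5, 5.9]
width: 0.294
finger_force: 63.6
```

Emit:
apply_moves --plan '[{"linear":[0,0,0],"turn":[0,0,0],"hand":0.4},{"linear":[0,0,0],"turn":[0,0,0],"hand":0.6},{"linear":[0,0,0],"turn":[0,0,0],"hand":0.8},{"linear":[0,0,0],"turn":[0,0,0],"hand":1},{"linear":[0,0,0],"turn":[0,0,0],"hand":1},{"linear":[0,0,-20],"turn":[0,0,0],"hand":1},{"linear":[0,0,-40],"turn":[0,0,0],"hand":1},{"linear":[0,0,-40],"turn":[0,0,0],"hand":1},{"linear":[0,0,-20],"turn":[0,0,0],"hand":1},{"linear":[0,0,0],"turn":[0,0,0],"hand":1}]'

```text
time: 13.05
tcp_pos: [0.4698, 0.2913, 0.2272]
eef_rot: [[-0.996, 0.085, 0.003], [0.085, 0.996, 0.002], [-0.003, 0.002, -1.0]]
contact_force: [0.2, 0.6, -0.3]
width: 0.998
finger_force: 0.0
```

```bash
python3 - <<'E'
from h import *
s=snap('wrist','w5.png');print(s['time'],s['tcp_pos'],s['width'],s['finger_force']); snap('side','d5.png')
w=cv2.imread('pics/w5.png');i=cv2.imread('pics/d5.png')
u,v=proj('d5.png',[[.475,.37,.09]])[0].astype(int)
c=cv2.resize(i[v-60:v+70,max(u-75,0):u+75],None,fx=2.9,fy=2.9,interpolation=cv2.INTER_CUBIC)
x=np.zeros((400,800,3),np.uint8);x[:270,:360]=cv2.resize(w,(360,270));x[:c.shape[0],365:365+c.shape[1]]=c[:,:435];cv2.imwrite('pics/m5.png',x)
E
```

```text
13.05 [0.46982242 0.29129741 0.22716206] 0.9976430609403166 0.0
```

View pics/m5.png

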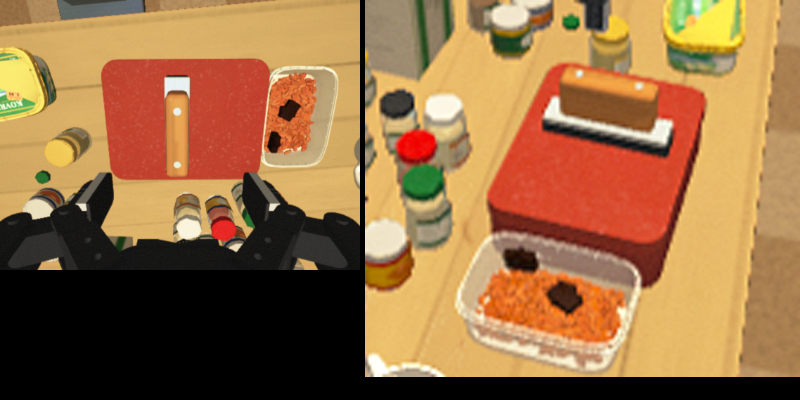

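The scraper stands upright and released on the tin. Both chips are at rest in the tub, and the tub is in place.

```bash
python3 -c "
from bench import arm
print(arm.finish_job())"
```

```text
the job is handed in; nothing more can be done
None
```

I wiped both chips into the tub with the scraper, left the scraper standing upright and released on the tin, and handed the job in at about 13 s; the call returned no verdict, and one chip leans against the tub's tin-side wall, below the rim.

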